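# Work the valves of a trumpet after reassembly

### The job

The trumpet resting in its cradle has just been reassembled: check that its valves run freely. With a fingertip, lightly press the first valve's button (the one farthest from the bell) right down and let it come back up, then the second, then the third, one at a time. Do not grip, lift or shift the trumpet, never push hard, leave everything else on the bench where it is, and finish clear of it all.

Things in the scene. Friction and masses are not known exactly. Their poses are not given: they have to be found in the camera images.
- cradle: wooden horn cradle, fixed to the bench: base board 240 x 110 x 16 mm with four felt-topped posts. Origin under the middle of the horn's second valve, on the bench; its x axis points towards the bell, y to the left of the horn (the bell's side), z up.
- trumpet: brass trumpet, about 1.1 kg, 440 mm long, lying loose in the cradle, valves upright, its upper tubes on the posts. Origin on the middle valve's axis under its bottom cap, 35 mm above the bench; x points towards the bell, y to the bell's side, z up. Valve casings 25 mm in diameter at x = -28, 0 and +28 mm, top caps 125 mm above the origin. Bell 123 mm wide, top 195 mm above the bench.
- button1 (a point): centre of the top face of the first valve's finger button (farthest from the bell), a disc 17 mm in diameter and 5.5 mm thick on a thin stem above the valve's cap; 186.5 mm above the bench when up. It moves with the button; axes as the trumpet's. The three buttons stand 28 mm apart in a row along the horn.
- button2 (a point): the same for the second (middle) valve.
- button3 (a point): the same for the third valve, nearest the bell.
- valve1 (a joint): how far the first valve is pressed down, m: 0 up, 0.016 right down on its felt. Pressed vertically down; a spring pushes it back: about 2 N to start it, about 4 N right down. The felt under the button gives about 1 mm for every 3.5 N of the push, at most 5 mm, so the button itself sinks 17 mm or a little more at full travel.
- valve2 (a joint): the same for the second valve.
- valve3 (a joint): the same for the third valve.
- bell (a point): centre of the bell's mouth, at the end of the horn, 235 mm from the second valve's axis.
- receiver (a point): open end of the leadpipe, where the mouthpiece goes (empty), 205 mm from the second valve on the side away from the bell.
- mouthpiece: bystander: silver trumpet mouthpiece standing on its rim beside the horn, 27 mm in diameter, 87 mm tall. Origin under its centre.
- oil_bottle: bystander: white valve-oil bottle with a black cap standing beside the horn, 33 mm in diameter, 96 mm tall. Origin under its centre.
- bench_block: bystander: black rubber bench block, a disc 100 mm in diameter, 36 mm tall. Origin under its centre.
- pliers: bystander: pliers with red handles lying flat, 165 x 66 x 15 mm. Origin under the joint's rear.
- spare_slide: bystander: spare U-shaped brass tuning slide lying flat, 125 x 84 x 15 mm. Origin under its middle.
- screwdriver: bystander: screwdriver with a black handle lying on the bench, 170 mm long, under 35 mm tall. Origin under its middle.
- screw_dish: bystander: white ceramic dish 76 mm in diameter, 26 mm tall. Origin under its centre.

How it is judged (in metres and radians):
On the way, in this order (a step that is already met when the one before it is completed fails the run):
1. the first valve is pressed right down (13 mm or more of its 16) by the fingers, the other two left up (value of joint valve1 above 0.013 m and value of joint each of valve2, valve3 below 0.004 m and contact force between the fingers and trumpet above 0.5 N), for 0.05 s.
2. the first valve has come back up (within 3 mm of the top), the others up too (value of joint each of valve1, valve2, valve3 below 0.003 m), for 0.05 s.
3. the second valve is pressed right down (13 mm or more of its 16) by the fingers, the other two left up (value of joint valve2 above 0.013 m and value of joint each of valve1, valve3 below 0.004 m and contact force between the fingers and trumpet above 0.5 N), for 0.05 s.
4. the second valve has come back up (within 3 mm of the top), the others up too (all of step 2), for 0.05 s.
5. the third valve is pressed right down (13 mm or more of its 16) by the fingers, the other two left up (value of joint valve3 above 0.013 m and value of joint each of valve1, valve2 below 0.004 m and contact force between the fingers and trumpet above 0.5 N), for 0.05 s.
At the end, for the whole second after the job is handed in: All three valves are back up (within 3 mm of the top); the trumpet rests still in its cradle within 10 mm of where it lay (bell end within 18 mm); everything else on the bench is within 25 mm of where it was (all of step 4 and distance of trumpet from where it was at the start of the episode below 0.01 m and distance of bell from where it was at the start of the episode below 0.018 m and linear speed of trumpet below 0.02 m/s and distance of each of mouthpiece, oil_bottle, bench_block, pliers, spare_slide, screwdriver, screw_dish from where it was at the start of the episode below 0.025 m); the robot touches nothing.
It fails at once if the trumpet is lifted, dragged or knocked (10 mm, or 18 mm at the bell end) (distance of trumpet from where it was at the start of the episode above 0.01 m or distance of bell from where it was at the start of the episode above 0.018 m).
It fails at once if the trumpet or a valve is pushed hard (more than 20 N) (contact force between any of the fingers, the arm and trumpet above 20 N).
It fails at once if two valves are pressed together (6 mm or more each) (value of joint each of valve1, valve2 above 0.006 m or value of joint each of valve2, valve3 above 0.006 m or value of joint each of valve1, valve3 above 0.006 m).
It fails at once if another thing on the bench is moved more than 25 mm (distance of any of mouthpiece, oil_bottle, bench_block, pliers, spare_slide, screwdriver, screw_dish from where it was at the start of the episode above 0.025 m).
It also fails if it takes over 42 s, if anything falls off the work surface, if the arm or the gripper's body presses on something with over 40 N, if the wrist force passes 120 N, or if a joint passes its speed limit or range.

### The arm

A 6-joint arm with a two-finger parallel gripper is mounted at the origin on the work surface. World frame = base frame: x ahead of the robot, y to its left, z up, the work surface at z = 0. Lengths are in mm, angles in rad, forces in N, time in s.
With the tool pointing down it reaches from about 325 to 900 mm from the base axis. Payload 6.1 kg.
Tool frame: the origin (TCP) lies between the finger pads; the fingertips stand 14 mm ahead of it and the grasp point (between the pads) lies 5 mm behind it (env.finger_overhang is the z of the fingertips in the tool frame, in mm); z points along the fingers, y is the line along which they close (so a half turn about z gives the same grasp; the last joint's range is limited). The gripper opens to 87 mm and grips with 3 to 60 N. Pads are 19 mm wide; open, the fingers measure 117 mm over their backs; the gripper's body (75 mm by 190 mm) begins 51 mm behind the grasp point.
Start: joints at [1.203, 0.22, 1.526, -0, 1.395, -0.126], TCP at [149.655, 606.811, 236.538] pointing down, gripper open.
Joint ranges: [-2.98, 2.98], [-0.91, 2.08], [0.09, 2.57], [-1.24, 4.39], [0.2, 2.65], [-2.68, 2.68]. Speed limits (rad/s): [2.57, 2.57, 3.01, 3.14, 3.14, 3.14].

### API

Orientations are given as [roll, pitch, yaw] about the fixed x, y, z axes, in that order (R = Rz(yaw) Ry(pitch) Rx(roll)).
In Python, from rig import env gives the robot as it stands.
- The arm moves only by the tool apply_moves, never from a script. Its argument "motion" is a list of rows, each a list of 3 entries, a list of its own where there are three numbers: the opening, from -1 (shut) to 1 (fully open), then the shift along the world's x, y, z in units of 0.15 m (1.0 is 0.15 m), then the turn, a rotation vector about the world's x, y, z in units of 90 degrees (1.0 is 90 degrees). A call has 1 to 12 rows; each row is the pose to reach, as a shift and turn from the pose commanded when the call began; what a row does not reach only later rows make up. A row lasts 1/10 s, in which the tool goes at most 50 mm and 8.59 degrees, less where a joint would pass 70% of its speed; a pose out of reach is approached as far as the arm can. A call with a number of a shift or a turn outside -1 to 1 is refused whole. A call with a gripper value outside its range is refused whole. The fingers move at their own pace and stop on an object; "force" is the grip in N (left out, the last holds). Time passes only in rows, so rows that repeat a pose let the fingers close. It gives the time, the measured TCP pose, the force, the opening and the grip force at its end, in the units of the state.
- env.state(): the state, without advancing time (a new reading comes with each control period).
- env.snapshot(name): name is "side" or "top" or "wrist"; returns a dict with "frame" (384x512x3 uint8, red, green, blue), "depth" (384x512 float32, mm along the optical axis (not along the pixel's ray), 0 where there is no reading), "fx", "fy", "cx", "cy" (pixels), "R" (3x3) and "t" (3): a world point X has camera coordinates R X + t; the wrist camera has in their place "hand_eye" (4x4, takes a point from camera to tool coordinates, whose origin is the TCP and whose axes are the flange's). Camera axes: x right, y down, z forward; pixel columns grow to the right and rows downward; lengths in mm; the calibration is good to about 2 mm. A picture is of the moment at which its call begins: read the wrist's pose just before it.
- env.finish_job(): hands the job in; it is judged then, once.
Trained networks look in a picture, given as the dict that the camera call returned (one of the last four; its "shot" number tells which), for a name from the list of things; names that differ only in an ending like _2 or _b are one class to them, and where a whole thing is asked for, a point or a joint stands for the part that bears it (a point fixed in the world has none). Each returns a list of dicts, best first, with "p" (0 to 1); they miss things now and then, are a little off and sometimes report something else, mostly with a low value. They report only what shows in the picture. A call takes as long as a camera call.
- env.masks_of(picture, thing): "region" (384x512 bool, what is visible of it) and "box" ([left, top, width, height] in pixels, round what is visible of it).
The state is a dict: "time_s": time; "joint_positions": joint angles; "joint_velocities": joint speeds; "joint_torque": joint torques, N m; "eef_pos": TCP position; "orientation": TCP orientation; "ft_force": force on the tool from outside, world axes, zero at the start; "moment": the same for the moment, N m; "gripper_width": opening from 0.0 (shut) to 1.0 (fully open); "grasp_force": force on a finger pad.
Only numpy, scipy, OpenCV 4.12 (cv2) and the standard library are available. Lean on these libraries where they do the work, as an engineer would, in place of code of your own. Each camera call takes 0.05 s, during which the arm holds its last target. There are 200 camera calls.

## Working session

There is one attempt and no reset: what is moved stays moved. The work goes in short steps, Python scripts to look and compute and a tool call to move; the robot and the scene stay as the last step left them, time stands still between calls to the robot, and variables do not carry over. Pictures are saved under pics/ and viewed, at most 10 in all, crops included, and the job is handed in when it is done.

Besides the shell and the picture viewer there is one more tool, called after ">>>" by a JSON object that holds its "op" and its "data". apply_moves: Moves the arm, as the interface text tells. Shifts and turns lie within -1 to 1; 1 stands for 0.15 m of shift or 90 degrees of turn. Its arguments: {"type":"object","properties":{"motion":{"type":"array","items":{"type":"array"}},"force":{"type":"number"}},"required":["motion"]}

```bash
mkdir -p pics; cat > h.py <<'E'
import numpy as np, cv2
from rig import env
def world(p,mask):
    v,u=np.nonzero(mask&(p["depth"]>0)); d=p["depth"][v,u]
    c=np.c_[(u-p["cx"])/p["fx"]*d,(v-p["cy"])/p["fy"]*d,d]
    return (c-np.array(p["t"]))@np.array(p["R"]),u,v
E
python3 - <<'E'
from h import *
s=env.state();print(s)
for n in("top","side"):
    p=env.snapshot(n);cv2.imwrite(f"pics/{n}.png",p["frame"][...,::-1])
    for t in("button1","button2","button3","trumpet","bell","mouthpiece","oil_bottle"):
        for m in env.masks_of(p,t)[:2]:
            w,u,v=world(p,m["region"])
            print(n,t,round(m["p"],2),m["box"],len(w), np.median(w,0).round(1) if len(w) else'',w[:,2].max().round(1) if len(w) else '')
E
```

```text
{'time_s': 0.0, 'joint_positions': array([ 1.20292278e+00,  2.21214715e-01,  1.52762016e+00, -5.36396173e-06,
        1.39470962e+00, -1.26091141e-01]), 'joint_velocities': array([-0.00103043,  0.00017278,  0.00058541,  0.00101672,  0.00215394,
        0.00060525]), 'joint_torque': array([-5.87359409e-04, -4.94610536e+01, -3.87390482e+01,  7.00981286e-02,
        5.70813264e-02, -1.06765842e-04]), 'eef_pos': array([149.42808032, 606.2549985 , 235.43952256]), 'orientation': array([-3.13965565e+00, -2.40220549e-04,  2.89981096e+00]), 'ft_force': array([ 0.30905927, -0.19070339, -0.14594242]), 'moment': array([-0.01591517,  0.04780557,  0.00842165]), 'grasp_force': 0.0, 'gripper_width': 1.0016146130881585}
top button1 0.45 [321.8, 191.8, 4.2, 6.9] 49 [582.8 -77.1 187.5] 190.8
top button2 0.45 [321.8, 191.8, 4.2, 6.9] 49 [582.8 -77.1 187.5] 190.8
top button3 0.45 [321.8, 191.8, 4.2, 6.9] 49 [582.8 -77.1 187.5] 190.8
top trumpet 0.71 [223.5, 132.3, 162.8, 161.2] 4175 [549.6 -28.6 140.4] 197.0
top trumpet 0.28 [221.7, 195.4, 33.8, 29.0] 720 [564.3 106.5  15.4] 31.9
top bell 0.59 [222.1, 134.0, 165.1, 163.1] 4545 [552.7 -35.6 139.8] 197.0
top mouthpiece 0.69 [305.1, 110.6, 53.1, 34.9] 585 [ 753.8 -123.9   12.9] 20.2
top mouthpiece 0.54 [324.4, 230.0, 15.0, 9.7] 125 [ 504.1 -124.6   31.4] 89.6
top oil_bottle 0.44 [278.3, 169.0, 12.5, 14.1] 186 [644.8  -9.6  67.6] 99.7
side mouthpiece 0.85 [225.8, 268.5, 15.3, 41.3] 351 [ 504.5 -131.2   31.9] 90.2
side oil_bottle 0.67 [253.9, 201.6, 7.8, 2.3] 66 [567.9 -53.9 187. ] 190.3
side oil_bottle 0.6 [289.4, 223.3, 9.6, 36.9] 174 [649.6 -21.9  58.3] 99.9
```

```bash
python3 - <<'E'
from h import *
p=env.snapshot("top")
f=cv2.resize(p["frame"][100:310,200:410],(600,600),interpolation=cv2.INTER_CUBIC);cv2.imwrite("pics/topc.png",f[...,::-1])
q=env.snapshot("side")
cv2.imwrite("pics/sidec.png",cv2.resize(q["frame"][140:350,130:410],(800,600),interpolation=cv2.INTER_CUBIC)[...,::-1])
for n,p in(("top",p),("side",q)):
    w,u,v=world(p,np.ones((384,512),bool))
    k=(w[:,2]>178)&(w[:,2]<200)&(np.hypot(w[:,0]-560,w[:,1]+60)<220)
    im=np.zeros((384,512),np.uint8);im[v[k],u[k]]=1
    N,l,st,c=cv2.connectedComponentsWithStats(im)
    for i in range(1,N):
        if st[i,4]>5:
            ww=w[k][(l[v[k],u[k]]==i)];print(n,st[i],ww.mean(0).round(1),ww.min(0).round(1),ww.max(0).round(1))
E
```

```text
top [328 185   9   8  53] [599.1 -99.9 187.1] [ 591.3 -108.2  183.2] [606.4 -91.9 190.6]
top [318 192   8   9  52] [582.7 -77.3 187.2] [574.7 -85.2 182.3] [591.6 -70.1 190.8]
top [307 200   8   8  52] [566.8 -54.6 187.7] [559.6 -62.2 183.9] [574.4 -47.4 191. ]
top [226 256  24  36 137] [422.9  94.2 186.2] [386.2  71.2 178.2] [456.8 119.8 198.4]
side [169 165  33  16 243] [420.7  95.4 185.9] [386.7  71.2 178.1] [453.8 123.4 197.8]
side [255 200   9   7  52] [566.6 -54.9 187. ] [558.9 -61.7 178.3] [574.6 -46.4 190. ]
side [265 205   9   8  54] [583.  -77.1 187.1] [575.2 -83.2 178.1] [590.7 -66.3 190.5]
side [275 211   9   9  57] [ 598.3 -100.   187.1] [ 590.9 -106.2  178.6] [605.7 -90.4 190.2]
```

View pics/topc.png

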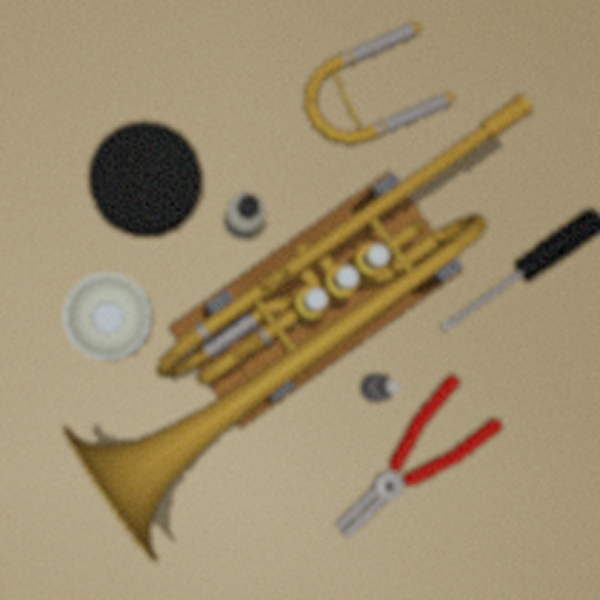

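View pics/sidec.png

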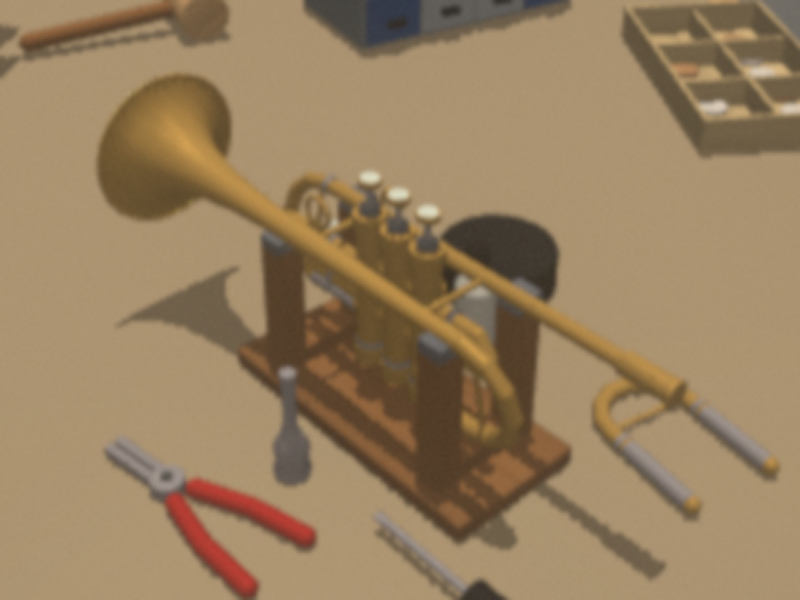

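The crops show three white buttons at about (378,255), (347,277) and (316,299) in the top crop. The bell is at lower left, so button1 is the upper right one, at (599,-100). I'll check the whole view for tall obstacles along the way.

View pics/top.png

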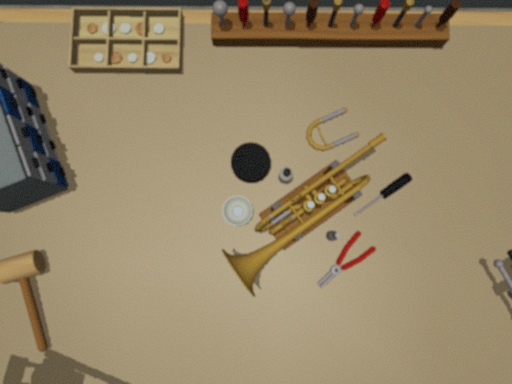

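>>> {"op": "apply_moves", "data": {"motion": [[-1,[0,0,0.1],[0,0,0]],[-1,[0,0,0.25],[0,0,0]],[-1,[0,0,0.4],[0,0,-0.08]],[-1,[0,0,0.5],[0,0,-0.17]],[-1,[0,0,0.5],[0,0,-0.26]],[-1,[0,0,0.5],[0,0,-0.35]],[-1,[0,0,0.5],[0,0,-0.42]],[-1,[0,0,0.5],[0,0,-0.45]],[-1,[0,0,0.5],[0,0,-0.45]]], "force": 5}}

```text
time_s: 1.8
eef_pos: [149.8, 607.0, 312.9]
orientation: [3.14, -0.001, 2.193]
ft_force: [0.1, 0.1, 0.5]
gripper_width: 0.264
grasp_force: 0.0
```

The whole view shows the horn at the centre, with only a mallet (20,270) and a drawer box (30,140) at far left. The way over at z 300 is clear.

>>> {"op": "apply_moves", "data": {"motion": [[-1,[0.06,-0.1,0],[0,0,0]],[-1,[0.18,-0.28,0],[0,0,0]],[-1,[0.3,-0.48,0],[0,0,0]],[-1,[0.42,-0.68,0],[0,0,0]],[-1,[0.54,-0.86,0],[0,0,0]],[-1,[0.6,-0.96,0],[0,0,0]]]}}

```text
time_s: 2.4
eef_pos: [240.9, 461.2, 312.6]
orientation: [3.14, 0.0, 2.193]
ft_force: [-0.5, -0.4, 0.2]
gripper_width: 0.005
grasp_force: 0.0
```

>>> {"op": "apply_moves", "data": {"motion": [[-1,[0.1,-0.16,0],[0,0,0]],[-1,[0.22,-0.36,0],[0,0,0]],[-1,[0.34,-0.56,0],[0,0,0]],[-1,[0.46,-0.76,0],[0,0,0]],[-1,[0.56,-0.9,0],[0,0,0]],[-1,[0.6,-0.96,0],[0,0,0]]]}}

```text
time_s: 3.0
eef_pos: [330.8, 317.3, 312.5]
orientation: [3.14, 0.0, 2.192]
ft_force: [0.7, 0.8, 0.2]
gripper_width: 0.01
grasp_force: 0.0
```

>>> {"op": "apply_moves", "data": {"motion": [[-1,[0.1,-0.16,0],[0,0,0]],[-1,[0.22,-0.36,0],[0,0,0]],[-1,[0.34,-0.56,0],[0,0,0]],[-1,[0.46,-0.76,0],[0,0,0]],[-1,[0.56,-0.9,0],[0,0,0]],[-1,[0.6,-0.96,0],[0,0,0]]]}}

```text
time_s: 3.6
eef_pos: [420.7, 173.7, 312.1]
orientation: [3.141, 0.0, 2.192]
ft_force: [0.7, 1.1, -0.4]
gripper_width: 0.008
grasp_force: 0.0
```

>>> {"op": "apply_moves", "data": {"motion": [[-1,[0.1,-0.16,0],[0,0,0]],[-1,[0.22,-0.36,0],[0,0,0]],[-1,[0.34,-0.56,0],[0,0,0]],[-1,[0.46,-0.76,0],[0,0,0]],[-1,[0.56,-0.9,0],[0,0,0]],[-1,[0.6,-0.96,0],[0,0,0]],[-1,[0.6,-0.96,0],[0,0,0]]]}}

```text
time_s: 4.3
eef_pos: [509.9, 30.8, 311.4]
orientation: [-3.141, -0.001, 2.192]
ft_force: [0.2, 0.3, -0.3]
gripper_width: 0.002
grasp_force: 0.0
```

>>> {"op": "apply_moves", "data": {"motion": [[-1,[0.1,-0.15,0],[0,0,0]],[-1,[0.25,-0.37,0],[0,0,0]],[-1,[0.4,-0.59,0],[0,0,0]],[-1,[0.53,-0.78,-0.1],[0,0,0]],[-1,[0.59,-0.87,-0.25],[0,0,0]],[-1,[0.59,-0.87,-0.4],[0,0,0]],[-1,[0.59,-0.87,-0.53],[0,0,0]],[-1,[0.59,-0.87,-0.6],[0,0,0]],[-1,[0.59,-0.87,-0.6],[0,0,0]],[-1,[0.59,-0.87,-0.6],[0,0,0]]]}}

```text
time_s: 5.3
eef_pos: [598.5, -98.8, 222.5]
orientation: [3.141, 0.001, 2.194]
ft_force: [-1.2, -0.2, -0.5]
gripper_width: 0.006
grasp_force: 0.0
```

```bash
python3 - <<'E'
from h import *
s=env.state();print(s["time_s"],s["eef_pos"],s["orientation"],s["ft_force"])
q=env.snapshot("side")
cv2.imwrite("pics/s2.png",cv2.resize(q["frame"][130:250,200:360],(800,600),interpolation=cv2.INTER_CUBIC)[...,::-1])
E
```

```text
5.3 [598.48482694 -98.77680771 222.52096195] [3.14087111e+00 6.13164018e-04 2.19407966e+00] [-1.15915827 -0.19724143 -0.46748891]
```

View pics/s2.png

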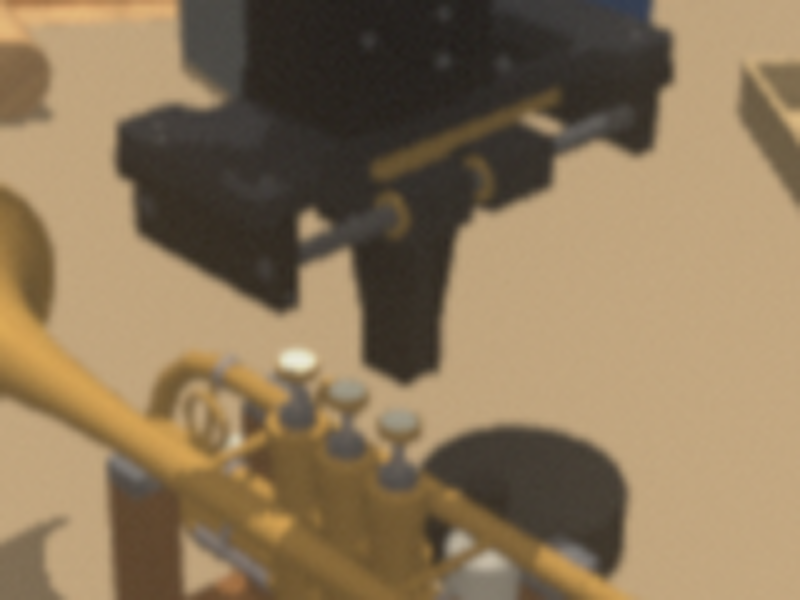

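The picture shows the shut fingertips at (400,375), right above button1 at (400,420). I press gently partway first to find contact.

>>> {"op": "apply_moves", "data": {"motion": [[-1,[0,-0.01,-0.04],[0,0,0]],[-1,[0,-0.01,-0.09],[0,0,0]],[-1,[0,-0.01,-0.13],[0,0,0]],[-1,[0,-0.01,-0.16],[0,0,0]],[-1,[0,-0.01,-0.18],[0,0,0]],[-1,[0,-0.01,-0.18],[0,0,0]],[-1,[0,-0.01,-0.18],[0,0,0]]]}}

```text
time_s: 6.05
eef_pos: [598.1, -101.2, 194.7]
orientation: [-3.141, -0.0, 2.193]
ft_force: [-0.2, 0.1, 2.3]
gripper_width: 0.003
grasp_force: 1.1
```

```bash
cat > b.py <<'E'
from h import *
s=env.state();print(s["time_s"],s["eef_pos"],s["ft_force"])
F=[]
q=env.snapshot("side")
w,u,v=world(q,np.ones((384,512),bool))
for n,c in(("b1",(599,-100)),("b2",(583,-77)),("b3",(566.7,-54.8))):
    k=(np.hypot(w[:,0]-c[0],w[:,1]-c[1])<8)&(w[:,2]>160)&(w[:,2]<195)&(q["frame"][v,u].min(1)>110)
    print(n,k.sum(),np.percentile(w[k,2],[50,90]).round(1) if k.any() else '')
s=env.state();print(s["ft_force"])
import sys
if len(sys.argv)>1: cv2.imwrite(sys.argv[1],cv2.resize(q["frame"][130:250,200:360],(800,600),interpolation=cv2.INTER_CUBIC)[...,::-1])
E
python3 b.py
```

```text
6.05 [ 598.07444074 -101.23346011  194.7347512 ] [-0.16886854  0.14939985  2.2591895 ]
b1 0 
b2 19 [188.6 189.6]
b3 12 [188.  189.5]
[-2.25544236 -0.0708564   2.98292534]
```

Contact, about 2.5 N at a sink of 6 mm, which matches the spring. Now I press right down, slowly.

>>> {"op": "apply_moves", "data": {"motion": [[-1,[0,0,-0.02],[0,0,0]],[-1,[0,0,-0.04],[0,0,0]],[-1,[0,0,-0.06],[0,0,0]],[-1,[0,0,-0.075],[0,0,0]],[-1,[0,0,-0.075],[0,0,0]],[-1,[0,0,-0.075],[0,0,0]],[-1,[0,0,-0.075],[0,0,0]]]}}

```text
time_s: 6.8
eef_pos: [598.3, -101.3, 183.5]
orientation: [3.141, 0.0, 2.193]
ft_force: [-0.7, -0.2, 4.9]
gripper_width: 0.005
grasp_force: 2.2
```

```bash
python3 b.py pics/p1.png
```

```text
6.8 [ 598.30102543 -101.27370105  183.53931596] [-0.68112521 -0.20813553  4.91414941]
b1 0 
b2 15 [188.6 189.3]
b3 0 
[-1.07469759 -0.48166796  4.14682744]
```

View pics/p1.png

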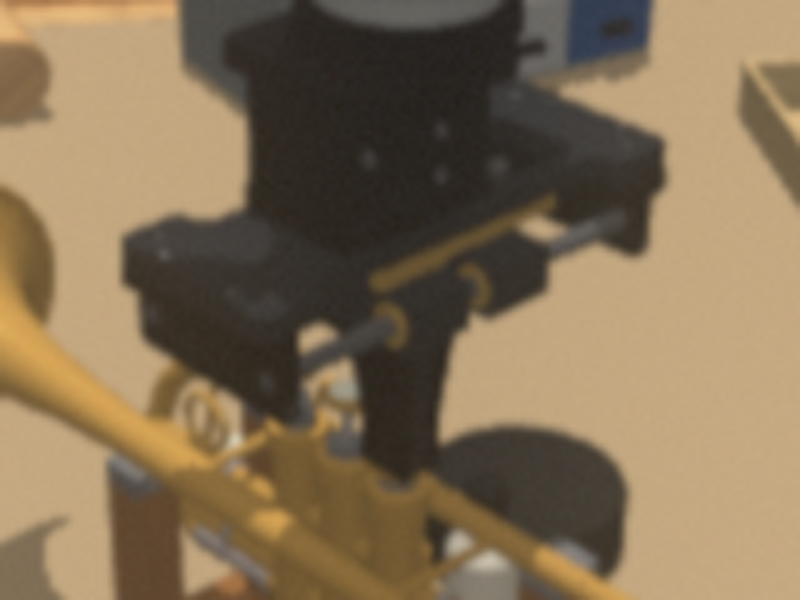

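Button1 is down on its cap at (400,480) with about 4.5 N, and its neighbours are up. I release it and move over to button2.

>>> {"op": "apply_moves", "data": {"motion": [[-1,[0,0,0.03],[0,0,0]],[-1,[0,0,0.08],[0,0,0]],[-1,[0,0,0.15],[0,0,0]],[-1,[0,0,0.22],[0,0,0]],[-1,[0,0,0.25],[0,0,0]],[-1,[0,0,0.25],[0,0,0]],[-1,[-0.03,0.05,0.25],[0,0,0]],[-1,[-0.07,0.11,0.25],[0,0,0]],[-1,[-0.1,0.16,0.25],[0,0,0]],[-1,[-0.1,0.16,0.25],[0,0,0]],[-1,[-0.1,0.16,0.25],[0,0,0]]]}}

```text
time_s: 7.95
eef_pos: [583.0, -76.7, 220.8]
orientation: [-3.142, 0.0, 2.194]
ft_force: [-0.2, -1.1, -0.1]
gripper_width: 0.005
grasp_force: 0.0
```

```bash
python3 b.py
```

```text
7.95 [582.98495277 -76.74374639 220.78984113] [-0.21900318 -1.12869153 -0.12602482]
b1 22 [188.5 189.3]
b2 22 [188.7 189.5]
b3 21 [188.8 189.4]
[-0.60222576  0.88635566 -0.13497592]
```

Button1 is back up and level with the others. Pressing button2.

>>> {"op": "apply_moves", "data": {"motion": [[-1,[0,0,-0.04],[0,0,0]],[-1,[0,0,-0.09],[0,0,0]],[-1,[0,0,-0.13],[0,0,0]],[-1,[0,0,-0.155],[0,0,0]],[-1,[0,0,-0.175],[0,0,0]],[-1,[0,0,-0.195],[0,0,0]],[-1,[0,0,-0.215],[0,0,0]],[-1,[0,0,-0.235],[0,0,0]],[-1,[0,0,-0.25],[0,0,0]],[-1,[0,0,-0.25],[0,0,0]],[-1,[0,0,-0.25],[0,0,0]],[-1,[0,0,-0.25],[0,0,0]]]}}

```text
time_s: 9.2
eef_pos: [583.0, -77.2, 183.4]
orientation: [-3.141, -0.0, 2.193]
ft_force: [-4.0, -0.5, 3.5]
gripper_width: 0.005
grasp_force: 2.3
```

```bash
python3 b.py pics/p2.png
```

```text
9.2 [583.04104293 -77.24309043 183.44459509] [-4.04473341 -0.47068692  3.49867456]
b1 20 [188.6 189. ]
b2 0 
b3 14 [188.6 189.6]
[-3.65898898 -0.44949054  5.6915205 ]
```

View pics/p2.png

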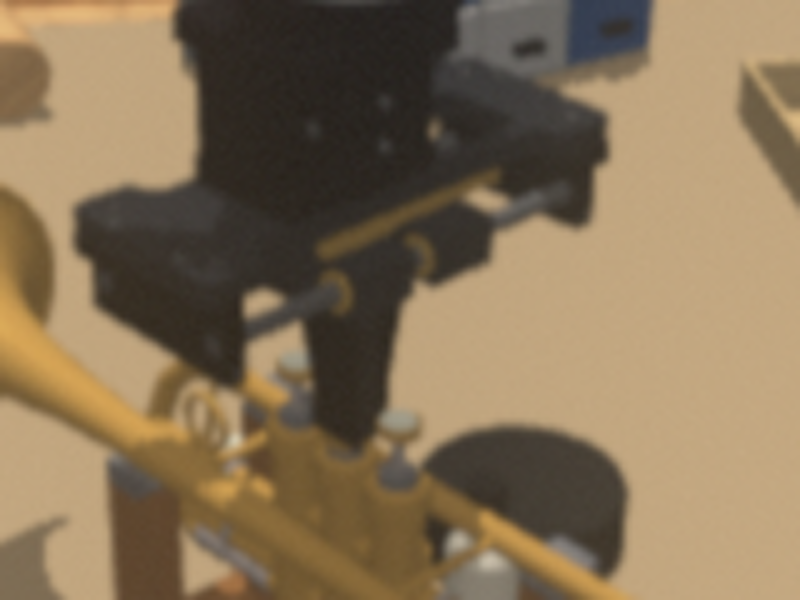

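Button2 is down at (345,450), with buttons 1 and 3 both up. I release it straight up and go on to button3.

>>> {"op": "apply_moves", "data": {"motion": [[-1,[0,0,0.03],[0,0,0]],[-1,[0,0,0.08],[0,0,0]],[-1,[0,0,0.15],[0,0,0]],[-1,[0,0,0.22],[0,0,0]],[-1,[0,0,0.25],[0,0,0]],[-1,[0,0,0.25],[0,0,0]],[-1,[-0.03,0.05,0.25],[0,0,0]],[-1,[-0.07,0.1,0.25],[0,0,0]],[-1,[-0.11,0.15,0.25],[0,0,0]],[-1,[-0.11,0.15,0.25],[0,0,0]],[-1,[-0.11,0.15,0.25],[0,0,0]]]}}

```text
time_s: 10.35
eef_pos: [566.4, -54.3, 220.8]
orientation: [3.142, 0.0, 2.194]
ft_force: [-0.1, -0.1, 0.6]
gripper_width: 0.005
grasp_force: 0.0
```

```bash
python3 b.py
```

```text
10.35 [566.44976914 -54.26799265 220.79834557] [-0.1399004  -0.07862763  0.57476309]
b1 21 [188.7 189.4]
b2 21 [188.6 189.4]
b3 20 [188.6 189.4]
[0.92948982 0.05498038 0.13479979]
```

>>> {"op": "apply_moves", "data": {"motion": [[-1,[0,0,-0.04],[0,0,0]],[-1,[0,0,-0.09],[0,0,0]],[-1,[0,0,-0.13],[0,0,0]],[-1,[0,0,-0.155],[0,0,0]],[-1,[0,0,-0.175],[0,0,0]],[-1,[0,0,-0.195],[0,0,0]],[-1,[0,0,-0.215],[0,0,0]],[-1,[0,0,-0.235],[0,0,0]],[-1,[0,0,-0.25],[0,0,0]],[-1,[0,0,-0.25],[0,0,0]],[-1,[0,0,-0.25],[0,0,0]],[-1,[0,0,-0.25],[0,0,0]]]}}

```text
time_s: 11.6
eef_pos: [566.5, -54.8, 183.5]
orientation: [-3.141, -0.0, 2.193]
ft_force: [-2.7, -1.2, 4.2]
gripper_width: 0.005
grasp_force: 2.3
```

```bash
python3 b.py pics/p3.png
```

```text
11.6 [566.53599365 -54.77005932 183.4546291 ] [-2.73382729 -1.2275908   4.22519561]
b1 22 [188.6 189.2]
b2 21 [188.5 189.2]
b3 0 
[-3.82790747  0.24754955  5.44758194]
```

View pics/p3.png

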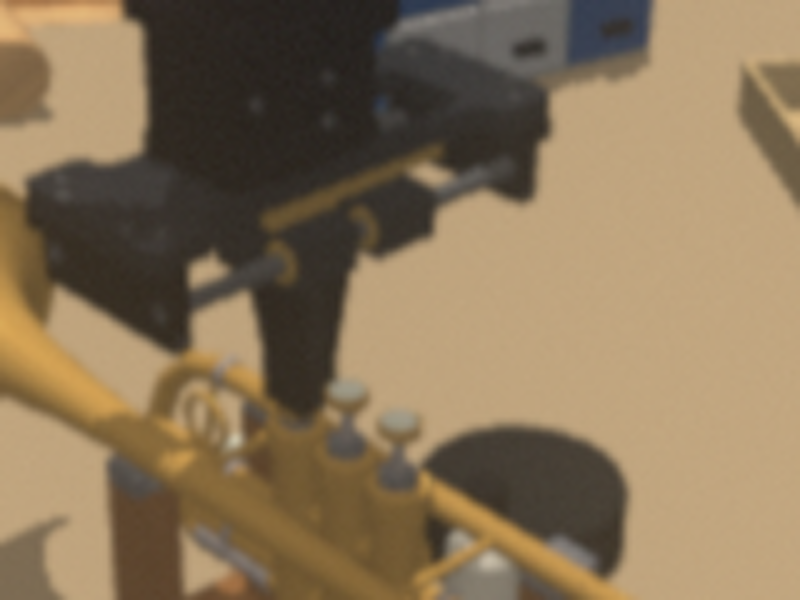

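Button3 is down at (297,415), with buttons 1 and 2 up. Now I let it come up and withdraw straight upwards.

>>> {"op": "apply_moves", "data": {"motion": [[-1,[0,0,0.03],[0,0,0]],[-1,[0,0,0.08],[0,0,0]],[-1,[0,0,0.15],[0,0,0]],[-1,[0,0,0.25],[0,0,0]],[-1,[0,0,0.4],[0,0,0]],[-1,[0,0,0.58],[0,0,0]],[-1,[0,0,0.76],[0,0,0]],[-1,[0,0,0.9],[0,0,0]],[-1,[0,0,0.95],[0,0,0]],[-1,[0,0,0.95],[0,0,0]],[-1,[0,0,0.95],[0,0,0]]]}}

```text
time_s: 12.75
eef_pos: [566.3, -54.6, 324.9]
orientation: [-3.141, -0.001, 2.193]
ft_force: [0.7, -1.4, -0.6]
gripper_width: 0.007
grasp_force: 0.0
```

```bash
python3 b.py && python3 -c "
from rig import env
print(env.finish_job())"
```

```text
12.75 [566.3020374  -54.55460435 324.8687822 ] [ 0.67940925 -1.40404952 -0.60105412]
b1 21 [189.  189.6]
b2 18 [188.3 189.1]
b3 16 [188.7 189.5]
[ 0.70770286  0.34297473 -0.54280962]
the job is handed in; nothing more can be done
None
```

I pressed all three valves right down in turn, 1 then 2 then 3, with about 5 N of downward push each; each came back up, the arm ended clear above the horn at 12.75 s, and I handed the job in (no verdict was returned).

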